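# Roll a chrome post into a vee fixture, butt it to the stop and clamp it

## Task

The chrome post lying on the loading rails has to be set up in the vee fixture for gauging. Without picking it up or squeezing it, roll it over into the vee and let it settle, slide it along the vee gently until it butts against the end stop, and only then press the hold-down arm down on it until its rubber nose bears firmly on the post, not harder than a firm hand push; leave everything else on the table where it is.

Things in the scene. Friction and masses are not known exactly. Their poses are not given: they have to be found in the camera images.
- vee_fixture: Vee fixture, bolted down; all offsets below are in mm in its frame. Origin: on the table below the vee's centre line; x across the vee from the loading rails to the column, y along the vee to the end stop, z up. Base plate x -92..72, y -59..69, 12 thick. Two steel vee blocks, y -45..-19 and 23..49: 90 degree vee, open at the -y end, far side up to x 28, z 50.
- vee_crest (a point): Edge between rails and vee, at x -14, y 0, z 36. Two rails (y -42..-22 and 26..46) slope down 5 degrees from here to x -82, z 30, where lips (x -90..-82) stand to z 37. On the rails a post rolls back to the lips when let go; pushed past the crest it drops about 7 mm into the vee by itself. Pushing fingers pass above the lips.
- vee_seat (a point): Where the middle of the post has to end: on the axis of a post seated in the vee and touching the stop; x 0, y -5, z 45.3. Axes as the fixture's.
- stop_face (a point): Centre of the flat steel button, 14 mm across, on the end stop, which the end face of the post must butt against: x 0, y 50, z 45.3. The stop's bracket is x -22..22, y 52..60, up to z 62.
- chrome_post: Polished chrome post, a plain cylinder 33 mm in diameter, 110 mm long, 0.27 to 0.53 kg, lying along y on the rails against their lips. Origin: centre of its end face away from the stop; its z axis runs along it towards the stop. It rolls easily; in the vee it slides along with some 1 to 3 N. A push or grip over 25 N marks its polish.
- post_middle (a point): Middle of the post, on its axis, 55 mm from either end. Once the post is in the vee, its end away from the stop juts out of the blocks and can be pushed from there.
- hold_arm: Grey hold-down arm, 20 mm wide, on a column (18 mm thick, x 48, y 0, up to z 142). Slides straight down, up to 40 mm; takes about 6.5 N to move down (friction) and stays where left. Origin on the vee's centre line, at z 90..91 at the start; the bar is 3..14 above it, x -11..64. Its rubber nose (sprung 5 N/mm, 6 mm travel) hangs 2..18 mm below the origin, set unknown: feel for the contact.
- press_pad (a point): Top of the round black press pad (20 mm flat) on the arm's end, above the nose, at x 0, y 0, 20.5 mm above the arm's origin: push down here. The hand feels the 6.5 N drag, then drag plus nose force. Over 15 N of nose force is too hard; after release the sleeve's friction keeps up to about 9 N of it.
- gauge_bar: Bystander: ground steel bar 30 x 90 x 18 mm lying behind the column; origin under its centre.
- loupe: Bystander: black round loupe, 36 mm across, 30 mm tall, behind the open end of the vee; origin under its centre.
- filter_ring: Bystander: dark ring with a pale filter, 42 mm across, 6 mm tall, on the table out beyond the open end of the vee; origin under its centre.
Things that resemble listed ones, but are neither listed nor needed, are in the scene too. Leave any orange look-alike of the chrome_post alone.

How it is judged (in metres and radians):
On the way:
1. the post lies settled in the vee and butts against the end stop, with the hold-down nose not yet touching it (x of post_middle in the frame of vee_seat between -0.002 and 0.002 m and z of post_middle in the frame of vee_seat between -0.002 and 0.002 m and y of post_middle in the frame of vee_seat between -0.002 and 0.002 m and angle between the z axis of chrome_post and the y axis of vee_fixture, either way round below 0.04 rad and contact force between hold_arm and chrome_post below 0.3 N and linear speed of chrome_post below 0.02 m/s), for 0.2 s.
At the end, for the whole second after the job is handed in: the post lies in the vee, its middle within 2 mm of the seat point along, across and in height (so it butts against the stop), parallel to the vee within 0.04 rad, at rest, with the hold-down nose pressing on it with more than 4 N (x of post_middle in the frame of vee_seat between -0.002 and 0.002 m and z of post_middle in the frame of vee_seat between -0.002 and 0.002 m and y of post_middle in the frame of vee_seat between -0.002 and 0.002 m and angle between the z axis of chrome_post and the y axis of vee_fixture, either way round below 0.04 rad and contact force between hold_arm and chrome_post above 4 N and linear speed of chrome_post below 0.01 m/s); the robot touches nothing.
It fails at once if the post is lifted more than about 15 mm off the rails or the vee (picked up) (height (world z) of post_middle above 0.067 m).
It fails at once if the post falls off the fixture (height (world z) of post_middle below 0.035 m).
It fails at once if the robot pushes or squeezes the post with more than 25 N (contact force between any of the fingers, the arm and chrome_post above 25 N).
It fails at once if the hold-down nose is driven onto the post with more than 15 N (contact force between hold_arm and chrome_post above 15 N).
It fails at once if the gauge bar, the loupe or the filter ring is moved more than 15 mm (distance of any of gauge_bar, loupe, filter_ring from where it was at the start of the episode above 0.015 m).
It also fails if it takes over 67 s, if anything falls off the work surface, if the arm or the gripper's body presses on something with over 40 N, if the wrist force passes 120 N, or if a joint passes its speed limit or range.

## Robot

A 7-joint arm with a two-finger parallel gripper is mounted at the origin on a cart in front of the work surface, level with it; the furniture and walls round the work are solid. World frame = base frame: x ahead of the robot, y to its left, z up, the work surface at z = 0. Lengths are in m, angles in degrees, forces in N, time in s.
With the tool pointing down it reaches from about 0.35 to 0.9 m from the base axis. Payload 7.2 kg.
Tool frame: the origin (TCP) lies midway between the tips of the shut fingers; the grasp point (between the pads) lies ctrl.grasp_offset behind it (ctrl.grasp_offset is the distance from the TCP to the grasp point, in m); z points along the fingers, y is the line along which they close (so a half turn about z gives the same grasp; the last joint's range is limited). The gripper opens to 85 mm and grips with 20 to 120 N. Pads are 22 mm wide; open, the fingers measure 114 mm over their backs; the gripper's body (76 mm by 85 mm) begins 54 mm behind the grasp point. The pads swing forward as they close: fully open they stand 13 mm farther back than shut.
Start: joints at [66.165, 23.554, -0.728, 91.456, 0.321, 64.991, -4.71], TCP at [0.213, -0.588, 0.231] pointing down, gripper open.
Joint ranges: [-169.25, 169.25], [-16.82, 113.86], [-84.01, 82.57], [7.8, 145.47], [-59.2, 239.2], [7.22, 106.19], [-163.78, 163.78]. Speed limits (degrees/s): [136.94, 136.94, 172.46, 172.46, 180, 180, 180].

## Interface

Orientations are given as a 3x3 rotation matrix whose columns are the frame's x, y, z axes.
In Python, from rig import ctrl, readout, viewer, job gives the robot as it stands. The module is installed in compiled form; this text tells all that it offers. Calls block until the motion is done:
- ctrl.movep(position, orientation): joint-space move of the TCP to a pose.
- ctrl.move_straight(position, rate=0.15, rot=None, until_force=None): straight line of the TCP; rot=None keeps the orientation; rate is the mean speed in m/s. With until_force (N) it stops when the force on the tool has changed by that much, and returns True; else False.
- ctrl.move_j(angles): joint-space move.
- ctrl.open_gripper() and ctrl.close(effort=None): open the fingers fully, or close them until they stop; effort is the grip in N (None keeps the last).
- ctrl.wait(seconds).
- ctrl.inverse_kinematics(position, orientation): joint angles nearest the present ones, or None.
- readout.observe(): the state.
- viewer.camera(name): name is "scene" or "top" or "wrist"; returns a dict with "image" (400x640x3 uint8, red, green, blue), "fovy" (degrees; the focal length in pixels is half the picture's height over the tangent of half this angle, whatever the lens; pixels are square), "cx", "cy" (the principal point, pixels), "world_from_camera" (4x4, takes a point from camera to world coordinates). Camera axes: x right, y down, z forward; pixel columns grow to the right and rows downward; lengths in m; the calibration is good to about 2 mm. A picture is of the moment at which its call begins. There is no depth.
A pose or a line that the arm cannot do raises ctrl.PlanningError and nothing moves.
- job.job_done(): hands the job in; it is judged then, once.
Trained networks look in a picture, given as the dict that the camera call returned (one of the last four; its "shot" number tells which), for a name from the list of things; names that differ only in an ending like _2 or _b are one class to them, and where a whole thing is asked for, a point or a joint stands for the part that bears it (a point fixed in the world has none). Each returns a list of dicts, best first, with "conf" (0 to 1); they miss things now and then, are a little off and sometimes report something else, mostly with a low value. They report only what shows in the picture. A call takes as long as a camera call. They do not tell look-alikes from the thing itself.
- viewer.recognise(picture, query): "uv" ([column, row] in pixels, amid what is visible of it).
- viewer.pinpoint(picture, query): "uv" ([column, row] in pixels: a listed point, or the origin of a listed thing).
The state is a dict: "t": time; "joint_positions": joint angles; "joint_vel": joint speeds; "effort": joint torques, N m; "tcp_pos": TCP position; "eef_rot": TCP orientation; "ft_force": force on the tool from outside, world axes, zero at the start; "torque": the same for the moment, N m; "grip_width": opening from 0.0 (shut) to 1.0 (fully open); "finger_force": force on a finger pad.
Only numpy, scipy, OpenCV 4.12 (cv2) and the standard library are available. Lean on these libraries where they do the work, as an engineer would, in place of code of your own. Each camera call takes 0.05 s, during which the arm holds its last target. There are 200 camera calls.

## Working session

There is one attempt and no reset: what is moved stays moved. The work goes in short steps, each a Python script; the robot and the scene stay as the last script left them, time stands still between calls to the robot, and variables do not carry over. Pictures are saved under pics/ and viewed, at most 11 in all, crops included, and the job is handed in when it is done.

```bash
mkdir -p pics; cat > h.py <<'E'
import numpy as np, cv2
from rig import ctrl, readout, viewer, job
def cam(n,save=None):
    p=viewer.camera(n)
    if save: cv2.imwrite('pics/'+save,p['image'][:,:,::-1])
    return p
def ray(p,uv):
    f=200/np.tan(np.radians(p['fovy'])/2)
    d=np.array([(uv[0]-p['cx'])/f,(uv[1]-p['cy'])/f,1])
    M=np.array(p['world_from_camera']); return M[:3,3],M[:3,:3]@d
def atz(p,uv,z):
    o,d=ray(p,uv); return o+d*(z-o[2])/d[2]
def proj(p,X):
    f=200/np.tan(np.radians(p['fovy'])/2)
    M=np.linalg.inv(np.array(p['world_from_camera'])); c=M[:3,:3]@X+M[:3,3]
    return np.array([p['cx']+f*c[0]/c[2],p['cy']+f*c[1]/c[2]])
E
python3 - <<'E'
from h import *
np.set_printoptions(precision=4,suppress=True)
Z=dict(vee_fixture=0,vee_crest=.036,vee_seat=.0453,stop_face=.0453,chrome_post=.049,post_middle=.049,hold_arm=.0905,press_pad=.111,gauge_bar=0,loupe=0,filter_ring=0)
for n in ('top','scene'):
    p=cam(n,n+'0.png'); print(n,p['fovy'],np.array(p['world_from_camera'])[:3,3])
    for k,z in Z.items():
        for d in viewer.pinpoint(p,k)[:3]:
            print(k,np.round(d['uv'],1),round(d['conf'],2),atz(p,d['uv'],z)[:2])
o=readout.observe();print(o['t'],o['ft_force'],o['eef_rot'],ctrl.grasp_offset)
E
```

```text
top 57.51216140447148 [ 0.4724 -0.4269  0.9544]
vee_fixture [302.2 221.4] 0.84 [ 0.5022 -0.3803]
vee_crest [296.1 225.3] 0.82 [ 0.4912 -0.3667]
vee_seat [302.6 222.1] 0.57 [ 0.499  -0.3835]
vee_seat [298.3 220.5] 0.3 [ 0.503  -0.3727]
stop_face [285.7 210.5] 0.82 [ 0.528  -0.3411]
stop_face [297.1 224.3] 0.71 [ 0.4935 -0.3698]
chrome_post [321.2 263.8] 0.83 [ 0.3967 -0.4296]
post_middle [300.4 251.3] 0.76 [ 0.4271 -0.3784]
post_middle [368.3 163.4] 0.63 [ 0.646  -0.5484]
post_middle [299.8 221.7] 0.33 [ 0.4999 -0.3767]
hold_arm [296. 221.] 0.65 [ 0.5003 -0.37  ]
hold_arm [287.4 212.1] 0.36 [ 0.5214 -0.3494]
gauge_bar [313.9 177. ] 0.76 [ 0.6194 -0.4109]
loupe [343.8 204.5] 0.73 [ 0.5463 -0.4893]
filter_ring [369.2 228.8] 0.7 [ 0.4828 -0.5549]
scene 42.33671253747943 [0.0541 0.0531 0.6349]
vee_fixture [312.2 266.4] 0.56 [ 0.5007 -0.3722]
vee_fixture [371.5 260.7] 0.45 [ 0.4344 -0.4499]
vee_crest [316.7 257.8] 0.83 [ 0.4835 -0.367 ]
vee_seat [317.2 246.2] 0.88 [ 0.4948 -0.3804]
stop_face [286.  256.6] 0.58 [ 0.5157 -0.3293]
chrome_post [296.1 189.3] 0.84 [ 0.6279 -0.4623]
chrome_post [376.5 261.2] 0.76 [ 0.3985 -0.4155]
post_middle [347.5 271.6] 0.68 [ 0.4178 -0.368 ]
post_middle [316.4 179.1] 0.67 [ 0.6217 -0.5108]
hold_arm [307.6 226.1] 0.74 [ 0.5044 -0.3703]
press_pad [310.2 214.5] 0.77 [ 0.5037 -0.3767]
gauge_bar [280.5 228.3] 0.77 [ 0.6125 -0.4029]
loupe [342.2 217.1] 0.69 [ 0.5484 -0.5026]
filter_ring [386.2 219.8] 0.78 [ 0.4816 -0.5516]
1.2 [-0.0306 -0.4346  0.5052] [[ 0.9401  0.3409  0.0001]
 [ 0.3409 -0.9401 -0.0001]
 [ 0.      0.0001 -1.    ]] 0.0187
```

```bash
python3 - <<'E'
import cv2
a=cv2.imread('pics/top0.png')[140:290,240:440]
b=cv2.imread('pics/scene0.png')[160:310,240:440]
cv2.imwrite('pics/crop0.png',cv2.resize(cv2.vconcat([a,b]),None,fx=2,fy=2,interpolation=2))
cv2.imwrite('pics/c1.png',cv2.hconcat([cv2.resize(a,(400,300),interpolation=2),cv2.resize(b,(400,300),interpolation=2)]))
E
```

```text
(no output)
```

View pics/crop0.png

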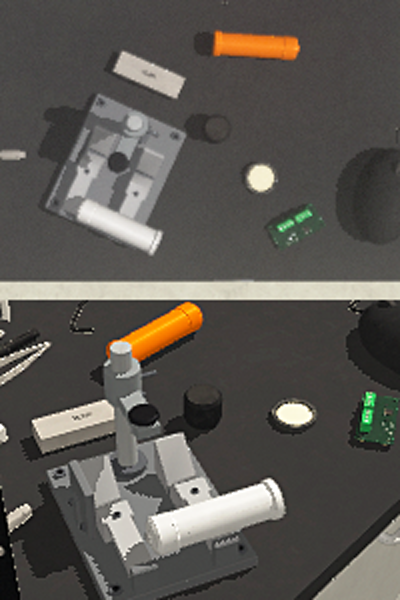

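View pics/scene0.png

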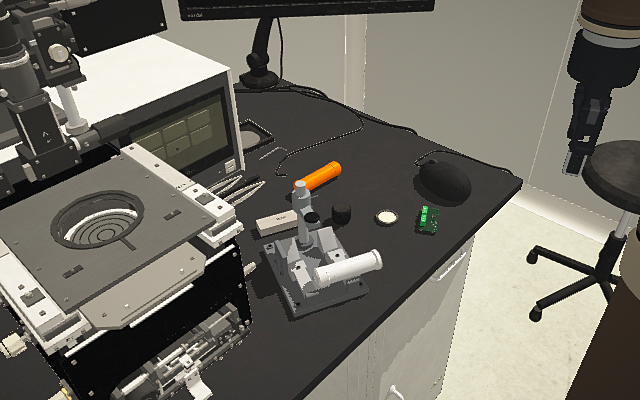

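View pics/top0.png

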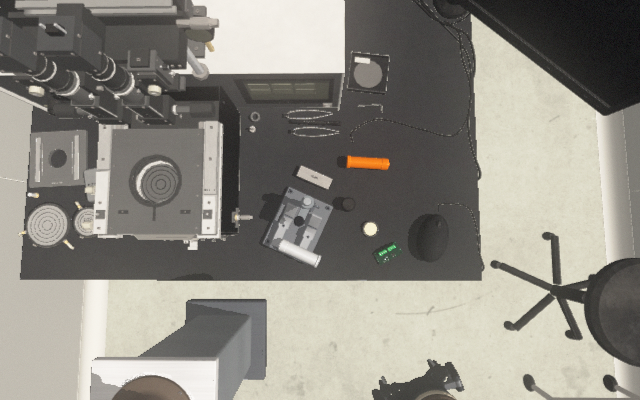

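```bash
python3 - <<'E'
from h import *
np.set_printoptions(precision=4,suppress=True)
a=np.radians(-30)  # fixture x dir
fx=np.array([np.cos(a),np.sin(a),0]); fy=np.array([-np.sin(a),np.cos(a),0])
R=np.array([fx,-fy,[0,0,-1]]).T
Rt=lambda R0:R0
for s in (1,-1):
  R=np.array([s*fx,-s*fy,[0,0,-1]]).T
  for P in ([.45,-.40,.33],[.43,-.37,.1]): print(s,ctrl.inverse_kinematics(P,R))
  R2=np.array([s*fy,s*fx,[0,0,-1]]).T
  print('along',ctrl.inverse_kinematics([.44,-.46,.05],R2),ctrl.inverse_kinematics([.5,-.375,.1],R2))
E
```

```text
1 [ 35.6754  17.5911   1.7955  86.7969  -0.5601  75.6207 -82.4739]
1 [ 33.8991  26.3513   2.5137 107.281   -1.5405  46.3999 -82.7856]
along [ 49.702   36.2748 -11.0754  98.1101   9.0172  46.4834   4.4982] [ 42.1993  31.9473 -13.664   98.0215   9.2385  51.1311  -5.2846]
-1 [ 59.659   20.5949 -30.9583  85.0774  10.6905  77.2787  87.9628]
-1 [ 58.4145  29.6946 -30.0432 105.5646  18.9638  49.7455  79.2203]
along [  25.3941   37.6264   23.843    99.9466  -19.8488   46.6213 -151.3898] [  -9.8903   53.153    71.3787  101.5876  -54.7407   68.2367 -131.5465]
```

The chrome_post candidates in the top picture are the white cylinder on the fixture's rails (298,253) and the orange one (367,163). The white one fits: it lies on the rails, and the orange one is the look-alike. The crop confirms this. The microscope stands well left of the fixture (column < 240). Next is a closer look with the wrist camera.

```bash
python3 - <<'E'
from h import *
np.set_printoptions(precision=4,suppress=True)
a=np.radians(-30)
fx=np.array([np.cos(a),np.sin(a),0]); fy=np.array([-np.sin(a),np.cos(a),0])
R=np.array([fx,-fy,[0,0,-1]]).T
ctrl.movep([.45,-.41,.33],R)
Z=dict(vee_fixture=0,vee_crest=.036,vee_seat=.0453,stop_face=.0453,chrome_post=.049,post_middle=.049,hold_arm=.0905,press_pad=.111)
p=cam('wrist','w1.png'); print(p['fovy'],np.array(p['world_from_camera']))
for k,z in Z.items():
    for d in viewer.pinpoint(p,k)[:2]:
        print(k,np.round(d['uv'],1),round(d['conf'],2),atz(p,d['uv'],z)[:2])
print(readout.observe()['t'])
E
```

```text
58.63116006244485 [[-0.5012 -0.8355 -0.2253  0.5059]
 [-0.8653  0.4842  0.1296 -0.4435]
 [ 0.0008  0.26   -0.9656  0.4714]
 [ 0.      0.      0.      1.    ]]
vee_fixture [285.4 133.5] 0.59 [ 0.502  -0.3808]
vee_crest [280.1 148.1] 0.82 [ 0.4906 -0.3708]
vee_crest [346.4  54. ] 0.38 [ 0.5433 -0.4926]
vee_seat [285.3 137.6] 0.92 [ 0.4983 -0.3842]
stop_face [258.   38.8] 0.75 [ 0.605  -0.4148]
stop_face [238.1 145.9] 0.6 [ 0.5182 -0.3305]
chrome_post [351.6 194. ] 0.75 [ 0.4    -0.4189]
post_middle [305.5 196.7] 0.74 [ 0.4253 -0.3685]
hold_arm [275.9 143.8] 0.85 [ 0.4986 -0.3784]
press_pad [271.2 143.5] 0.93 [ 0.5016 -0.378 ]
2.8667
```

View pics/w1.png

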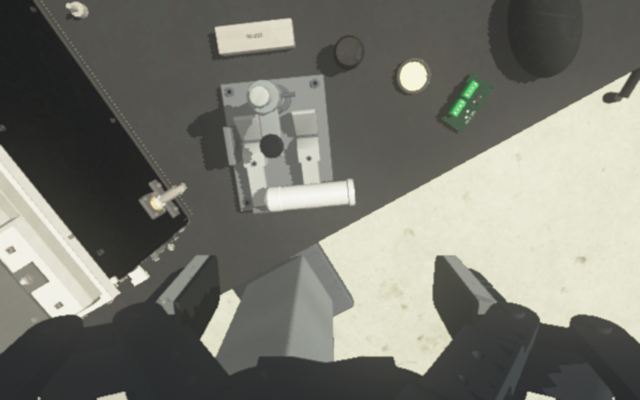

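```bash
cat > fit.py <<'E'
from h import *
from scipy.optimize import least_squares
F=dict(vee_fixture=[0,0,0],vee_crest=[-14,0,36],vee_seat=[0,-5,45.3],stop_face=[0,50,45.3],hold_arm=[0,0,90.5],press_pad=[0,0,111])
def T(q,f):
    c,s=np.cos(q[2]),np.sin(q[2]); f=np.array(f)/1000
    return np.array([q[0]+c*f[0]-s*f[1],q[1]+s*f[0]+c*f[1],f[2]])
def obs(ps):
    O=[]
    for p in ps:
        for k in F:
            for d in viewer.pinpoint(p,k)[:1]: O.append((p,F[k],d['uv'],d['conf'],k))
    return O
def fit(O,q0=(.5,-.376,np.radians(-30))):
    # residuals as metres at the point's height
    r=lambda q:np.concatenate([(atz(p,uv,f[2]/1000)-T(q,f))[:2]*c for p,f,uv,c,k in O])
    s=least_squares(r,q0,loss='soft_l1',f_scale=.003)
    for p,f,uv,c,k in O: print(k,round(c,2),((atz(p,uv,f[2]/1000)-T(s.x,f))[:2]*1000).round(1))
    return s.x
E
python3 - <<'E'
from fit import *
np.set_printoptions(precision=4,suppress=True)
R=np.array(readout.observe()['eef_rot'])
ctrl.movep([.496,-.396,.24],R)
p=cam('wrist','w2.png')
O=obs([p]); 
for d in viewer.pinpoint(p,'chrome_post')[:2]+viewer.pinpoint(p,'post_middle')[:2]: print(d['uv'],d['conf'],atz(p,d['uv'],.0475))
O+=obs([cam('top'),cam('scene')])
q=fit(O); print(q[:2],np.degrees(q[2]))
np.savez('w2.npz',M=p['world_from_camera'],fovy=p['fovy'],cx=p['cx'],cy=p['cy'],q=q)
im=p['image'][:,:,::-1].copy()
for f in ([-92,-59,12],[-92,69,12],[72,-59,12],[72,69,12],[-14,-42,36],[-14,46,36],[-82,-42,30],[-82,46,30],[0,0,111],[28,49,50],[28,-45,50],[-22,60,62],[22,60,62]):
    cv2.circle(im,tuple(int(v) for v in proj(p,T(q,f))),3,(0,0,255),1)
cv2.imwrite('pics/w2o.png',im)
E
```

```text
[394.2, 244.1] 0.62 [ 0.4018 -0.4213  0.0475]
[339.0, 248.6] 0.63 [ 0.4254 -0.3709  0.0475]
[311.9, 191.3] 0.26 [ 0.4901 -0.3776  0.0475]
vee_fixture 0.96 [ 0.8 -2.3]
vee_crest 0.56 [-1.1  0.2]
vee_seat 0.87 [-0.   1.9]
stop_face 0.91 [-0.5 -1.7]
hold_arm 0.93 [-0.4  1.1]
press_pad 0.65 [0.4 1.7]
vee_fixture 0.72 [0.7 4.5]
vee_seat 0.83 [-4.2 -2. ]
stop_face 0.86 [-1.5 -5. ]
hold_arm 0.64 [2.2 6.1]
press_pad 0.76 [7.3 0.5]
[ 0.5011 -0.3777] -20.90906950634889
```

View pics/w2o.png

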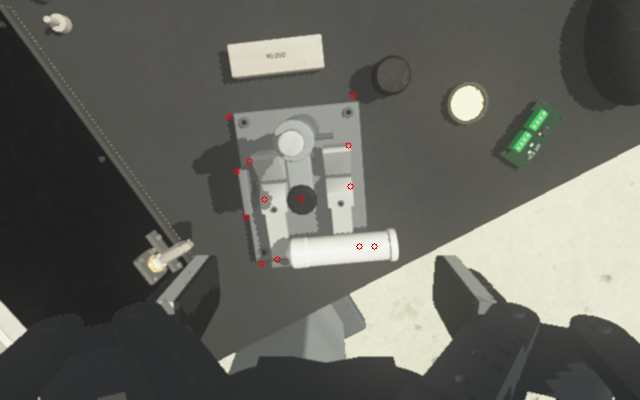

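```bash
python3 - <<'E'
from fit import *
np.set_printoptions(precision=4,suppress=True)
d=np.load('w2.npz'); p=dict(world_from_camera=d['M'],fovy=float(d['fovy']),cx=float(d['cx']),cy=float(d['cy']))
C=[([72,69,12],(233.5,114)),([72,-59,12],(358,101.5)),([-92,69,12],(257.5,267.5)),([0,0,111],(302,200))]
q=fit([(p,f,uv,1,str(f)) for f,uv in C]); print(q,np.degrees(q[2]))
np.save('q.npy',q)
c,s=np.cos(q[2]),np.sin(q[2])
for uv in ((397,245),(291,252)):  # post end centres
    w=atz(p,uv,.0475)[:2]-q[:2]; print('post',(c*w[0]+s*w[1])*1000,(-s*w[0]+c*w[1])*1000)
im=cv2.imread('pics/w2.png')
for f in ([-92,-59,12],[-92,69,12],[72,-59,12],[72,69,12],[-14,-42,36],[-14,46,36],[-82,46,30],[0,0,111],[28,49,50],[28,-45,50],[-22,60,62],[22,60,62]):
    cv2.circle(im,tuple(int(round(v)) for v in proj(p,T(q,f))),1,(0,0,255),-1)
cv2.imwrite('pics/w2p.png',cv2.resize(im[80:280,210:410],None,fx=3,fy=3,interpolation=2))
E
```

```text
[72, 69, 12] 1 [ 0.4 -2. ]
[72, -59, 12] 1 [0.2 0.5]
[-92, 69, 12] 1 [-3.7  2.3]
[0, 0, 111] 1 [ 2.  -0.7]
[ 0.4978 -0.3763 -0.4185] -23.980056673793932
post -70.7183503057123 -82.90349915913717
post -66.9152872352399 24.09550122326867
```

View pics/w2p.png

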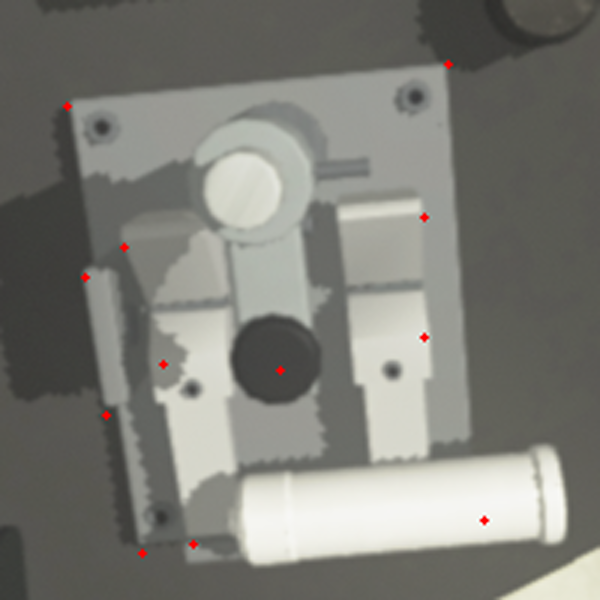

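```bash
python3 - <<'E'
from fit import *
np.set_printoptions(precision=4,suppress=True)
d=np.load('w2.npz'); p=dict(world_from_camera=d['M'],fovy=float(d['fovy']),cx=float(d['cx']),cy=float(d['cy']))
cr=lambda u,v:(210+u/3-.33,80+v/3-.33)
C=[([72,69,12],(70,101)),([72,-59,12],(447,65)),([-92,69,12],(140,547)),([0,0,111],(275,357)),([22,60,62],(84,270)),([-22,60,62],(107,405)),
([28,-45,50],(421,216)),([28,-19,50],(341,221)),([0,-45,22],(423,283)),([0,-19,22],(347,290)),([48,0,142],(242,190))]
O=[(p,f,cr(*uv),1,str(f)) for f,uv in C]
q=fit(O); print(q,np.degrees(q[2]))
np.save('q.npy',q)
c,s=np.cos(q[2]),np.sin(q[2])
for uv in ((550,493),(243,517)):  # post axis ends
    w=atz(p,cr(*uv),.0475)[:2]-q[:2]; print('post',(c*w[0]+s*w[1])*1000,(-s*w[0]+c*w[1])*1000)
E
```

```text
[72, 69, 12] 1 [-0.8 -0.4]
[72, -59, 12] 1 [-0.6  0.7]
[-92, 69, 12] 1 [-0.2 -0.5]
[0, 0, 111] 1 [ 1.6 -0.4]
[22, 60, 62] 1 [-0.5 -0.4]
[-22, 60, 62] 1 [ 0.3 -1.2]
[28, -45, 50] 1 [-0.7  1.4]
[28, -19, 50] 1 [-0.4 -0. ]
[0, -45, 22] 1 [0.5 0.3]
[0, -19, 22] 1 [0.5 0.3]
[48, 0, 142] 1 [0.5 0.2]
[ 0.4995 -0.3767 -0.4305] -24.66645064572595
post -69.91442081865733 -80.13258874709761
post -68.81739542462175 23.282731529838305
```

```bash
cat > g.py <<'E'
from fit import *
np.set_printoptions(precision=4,suppress=True)
q=np.load('q.npy'); c,s=np.cos(q[2]),np.sin(q[2])
fx=np.array([c,s,0]); fy=np.array([-s,c,0]); uz=np.array([0,0,1.])
W=lambda x,y,z:T(q,[x,y,z])
def tofix(P): w=np.array(P)-[q[0],q[1],0]; return np.array([w@fx,w@fy,w[2]])*1000
E
python3 - <<'E'
from g import *
t=np.radians(25); zt=np.sin(t)*fx-np.cos(t)*uz; xt=np.cos(t)*fx+np.sin(t)*uz
R=np.array([xt,-fy,zt]).T
P=lambda fr,y,z: W(fr-10,y,z)+.013*zt
for a in ((-105,150),(-97,45.5),(-25,45.5)): print(ctrl.inverse_kinematics(P(a[0],-28,a[1]),R))
ctrl.movep(P(-105,-28,130),R)
ctrl.move_straight(P(-100,-28,45.5),.15)
print(readout.observe()['ft_force'])
hit=ctrl.move_straight(P(-45,-28,45.5),.03,until_force=12)
o=readout.observe(); print(hit,tofix(o['tcp_pos']-.013*zt)+[10,0,0],o['ft_force'],o['t'])
cam('scene','s2.png')
p=cv2.imread('pics/s2.png')[160:360,200:460]; cv2.imwrite('pics/s2c.png',cv2.resize(p,None,fx=3,fy=3))
E
```

```text
[ 48.6241  11.2593  -7.2211 129.7042 -21.1235  16.1753 -53.6955]
[  80.5134   32.5482  -46.9248  130.8292   88.3859   15.2785 -156.0932]
[  69.2067   33.7219  -37.5861  122.528    71.277    13.7317 -141.6478]Traceback (most recent call last):
  File "<stdin>", line 7, in <module>
rig.PlanningError: the arm cannot follow that straight line within its joint ranges
```

```bash
python3 - <<'E'
from g import *
R=np.array([fx,-fy,-uz]).T
P=lambda fr,y,z: W(fr-11,y,z)
for a in ((-105,130),(-97,47),(-25,47)): print(ctrl.inverse_kinematics(P(a[0],-28,a[1]),R))
print(tofix(readout.observe()['tcp_pos']),readout.observe()['joint_positions'])
ctrl.close(20)
ctrl.movep(P(-105,-28,140),R)
ctrl.move_straight(P(-100,-28,47.5),.12)
print(readout.observe()['ft_force'])
hit=ctrl.move_straight(P(-45,-28,47.5),.03,until_force=10)
o=readout.observe(); print(hit,tofix(o['tcp_pos'])+[11,0,0],o['ft_force'],o['t'])
cam('scene','s2.png')
p=cv2.imread('pics/s2.png')[160:360,200:460]; cv2.imwrite('pics/s2c.png',cv2.resize(p,None,fx=3,fy=3))
E
```

```text
[ 17.8507  21.1658  24.6071 113.409  -11.71    47.7979 -65.7624]
[ 27.0881  28.3043  13.0697 115.1187 -10.1137  37.6333 -67.9861]
[ 27.8283  33.2719  10.8145 105.2182  -8.795   42.3164 -71.2376]
[-107.6483  -28.3     119.4328] [ 51.8373  13.7082 -10.9742 130.3179 -20.8043  12.9353 -53.6002]
[-0.2948  0.6253 -0.3753]
False [-45.0403 -28.0001  47.5074] [-0.532   0.0127  0.3859] 9.8667
```

View pics/s2c.png

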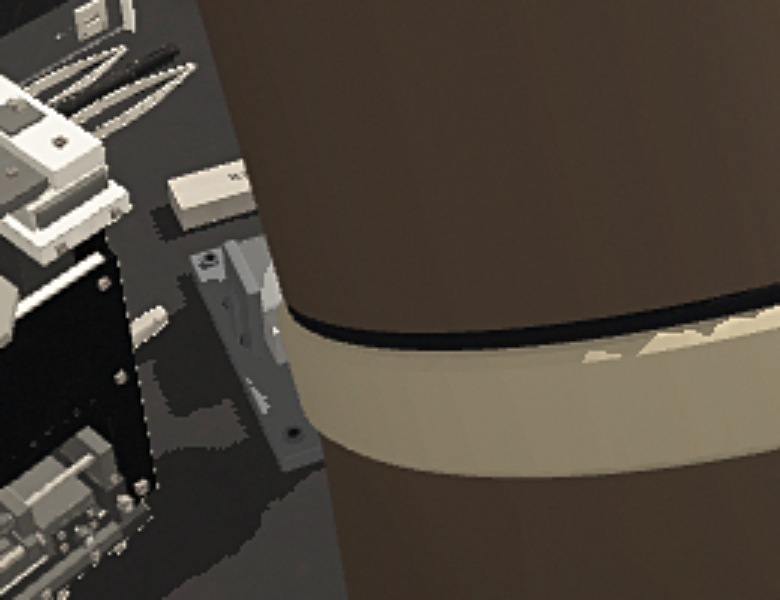

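The robot's arm blocks the scene camera, so I'll check with the wrist camera.

```bash
python3 - <<'E'
from g import *
p=cam('wrist','w3.png')
for k,z in (('chrome_post',.05),('post_middle',.05)):
    for d in viewer.pinpoint(p,k)[:2]: print(k,d['uv'],d['conf'],tofix(atz(p,d['uv'],z)))
E
```

```text
chrome_post [458.5, 204.1] 0.85 [-29.0124 -81.6565  50.    ]
chrome_post [270.1, 124.1] 0.21 [ 2.8053 -6.5686 50.    ]
post_middle [324.5, 204.7] 0.66 [-29.2061 -27.3098  50.    ]
post_middle [460.5, 206.2] 0.45 [-29.8982 -82.5535  50.    ]
```

View pics/w3.png

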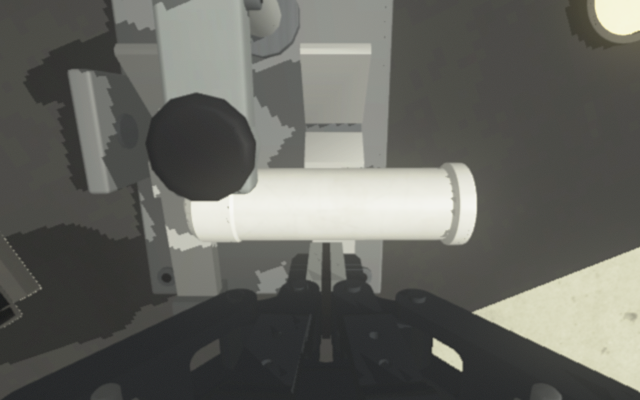

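The post is straight (455,204 to 190,218), with its axis at x ≈ -29 and its middle at y ≈ -27, as expected. I'll push it on over the crest.

```bash
python3 - <<'E'
from g import *
P=lambda fr,y,z: W(fr-11,y,z)
hit=ctrl.move_straight(P(-26,-28,47.5),.025,until_force=8)
o=readout.observe(); print(hit,tofix(o['tcp_pos'])+[11,0,0],o['ft_force'],o['t'])
ctrl.wait(.4)
p=cam('wrist','w4.png')
for k,z in (('chrome_post',.0453),('post_middle',.0453)):
    for d in viewer.pinpoint(p,k)[:2]: print(k,d['uv'],d['conf'],tofix(atz(p,d['uv'],z)))
E
```

```text
False [-26.1313 -28.026   47.4553] [0.07   0.195  0.0372] 10.975
chrome_post [453.9, 180.0] 0.82 [ -1.0137 -80.5973  45.3   ]
post_middle [321.9, 176.7] 0.56 [  0.4249 -26.2483  45.3   ]
post_middle [613.2, 42.0] 0.29 [  51.4452 -135.2604   45.3   ]
```

View pics/w4.png

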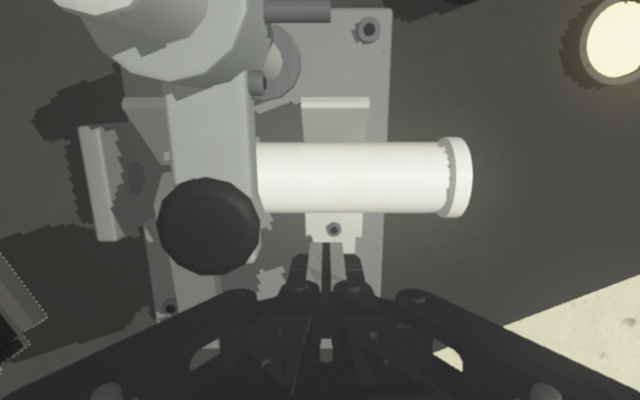

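```bash
python3 - <<'E'
from g import *
ctrl.move_straight(W(-60,-28,47.5),.12)
ctrl.move_straight(W(-60,-60,150),.2)
R=np.array([fy,fx,-uz]).T
ctrl.movep(W(0,-112,150),R)
ctrl.move_straight(W(0,-112,37),.15)
ctrl.move_straight(W(0,-97,37),.05,until_force=5)
for i in range(3):
    hit=ctrl.move_straight(W(0,-66,37),.012,until_force=6)
    o=readout.observe(); y=tofix(o['tcp_pos']); print(hit,y,o['ft_force'],o['t'])
    if y[1]>-75: break
p=cam('wrist','w5.png')
for k,z in (('chrome_post',.0453),('post_middle',.0453)):
    for d in viewer.pinpoint(p,k)[:2]: print(k,d['uv'],d['conf'],tofix(atz(p,d['uv'],z)))
E
```

```text
True [ -0.3969 -70.5662  36.687 ] [-0.4536 -0.1628 -0.1926] 17.25
```

```bash
python3 - <<'E'
from g import *
hit=ctrl.move_straight(W(0,-66,37),.008,until_force=7)
o=readout.observe(); print(hit,tofix(o['tcp_pos']),o['ft_force'],o['t'])
ctrl.wait(.3); o=readout.observe(); print(tofix(o['tcp_pos']),o['ft_force']@fy)
ctrl.move_straight(W(0,-90,37),.08)
p=cam('wrist','w5.png')
for k in ('chrome_post','post_middle','stop_face'):
    for d in viewer.pinpoint(p,k)[:2]: print(k,d['uv'],d['conf'],tofix(atz(p,d['uv'],.0453)))
p=cam('top')
for k in ('chrome_post','post_middle','stop_face'):
    for d in viewer.pinpoint(p,k)[:2]: print(k,d['uv'],d['conf'],tofix(atz(p,d['uv'],.0453)))
E
```

```text
True [ -1.07   -70.6046  36.2065] [-0.1545 -1.6513  0.4211] 17.8083
[ -1.5585 -70.5985  35.615 ] -0.29222040501543245
chrome_post [325.8, 195.2] 0.86 [ -0.1413 -58.7603  45.3   ]
post_middle [324.4, 41.6] 0.72 [-0.3436 -4.102  45.3   ]
stop_face [325.6, 48.2] 0.68 [ 0.0591 -6.2154 45.3   ]
stop_face [323.9, 40.6] 0.15 [-0.514  -3.7828 45.3   ]
chrome_post [348.6, 161.9] 0.78 [188.6274 -48.3103  45.3   ]
post_middle [367.8, 165.1] 0.76 [201.1867 -95.666   45.3   ]
post_middle [367.4, 227.6] 0.63 [  57.0622 -158.3142   45.3   ]
stop_face [283.9, 208.9] 0.79 [12.8289 50.075  45.3   ]
```

View pics/w5.png

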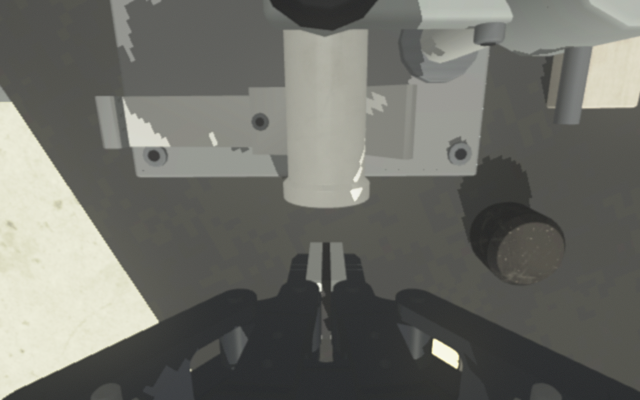

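The post is butted: two pushes stopped at the same place, and its end sits at y ≈ -60 (about 326,190). Now for the hold-down.

```bash
python3 - <<'E'
from g import *
ctrl.move_straight(W(0,-95,150),.2)
ctrl.move_straight(W(0,0,150),.2)
ctrl.move_straight(W(0,0,118),.1)
ctrl.wait(.3); o=readout.observe(); print(o['ft_force'],tofix(o['tcp_pos']))
hit=ctrl.move_straight(W(0,0,78),.005,until_force=16.5)
o=readout.observe(); print(hit,tofix(o['tcp_pos']),o['ft_force'],o['t'])
ctrl.wait(.1); o=readout.observe(); print(tofix(o['tcp_pos']),o['ft_force'])
E
```

```text
[ 0.4613 -0.3924  0.8117] [  0.3368  -0.0684 118.6186]
True [ 0.0687  0.0071 83.2818] [-0.1112 -0.2417  5.6802] 27.2417
[ 0.0806 -0.0037 83.2813] [-1.1323  0.665   4.9864]
```

```bash
python3 - <<'E'
from g import *
ctrl.move_straight(W(0,0,90),.05)
ctrl.wait(.3); o=readout.observe(); print(o['ft_force'],tofix(o['tcp_pos']))
hit=ctrl.move_straight(W(0,0,78),.004,until_force=16.5)
o=readout.observe(); print(hit,tofix(o['tcp_pos']),o['ft_force'],o['t'])
ctrl.move_straight(W(0,0,150),.1)
ctrl.move_straight(W(-60,-110,200),.2)
R=np.array([fx,-fy,-uz]).T
ctrl.movep(W(-10,-50,190),R); ctrl.wait(.3)
o=readout.observe(); print(o['t'])
p=cam('wrist','w6.png')
for k,z in (('chrome_post',.0453),('press_pad',.0833),('press_pad',.0833+.005)):
    for d in viewer.pinpoint(p,k)[:1]: print(k,d['uv'],d['conf'],tofix(atz(p,d['uv'],z)))
E
```

```text
[0.1696 0.3028 0.3577] [-0.1402  0.06   89.7628]
True [ 0.0293 -0.0094 83.2469] [-0.6842  1.2471  5.1048] 29.8583
33.1833
press_pad [255.3, 183.0] 0.86 [ 2.5072  0.1269 83.3   ]
press_pad [255.3, 183.0] 0.86 [ 3.5709 -0.8842 88.3   ]
```

View pics/w6.png

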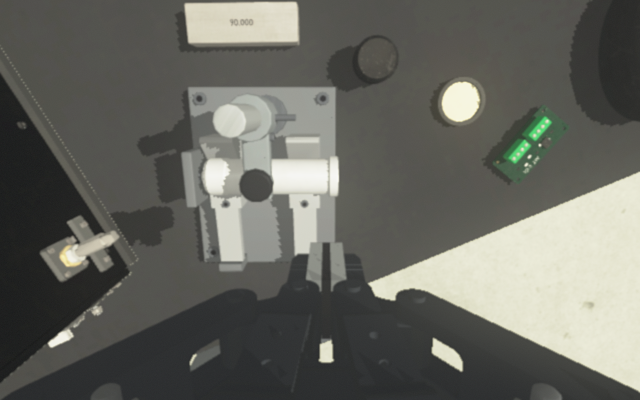

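The post lies in the vee against the stop (204,177 to 338,176). The arm is down on it (256,184), both presses ended at the same height, and the bystanders are unmoved. I'm handing it in.

```bash
python3 -c "
from rig import job
print(job.job_done())"
```

```text
the job is handed in; nothing more can be done
None
```

I handed the job in, and no verdict came back: the post is in the vee against the end stop, the hold-down was pressed twice to about 10 N at the nose (estimated from the hand force), and nothing else on the table was touched.

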